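Clamp the repair batten on the split stool seat

ROBOT

A 6-joint arm with a two-finger parallel gripper is mounted at the origin on the work surface. World frame = base frame: x ahead of the robot, y to its left, z up, the work surface at z = 0. Lengths are in m, angles in rad, forces in N, time in s.
With the tool pointing down it reaches from about 0.4 to 0.825 m from the base axis. Payload 7 kg.
Tool frame: the origin (TCP) lies midway between the tips of the shut fingers; the grasp point (between the pads) lies 19 mm behind it; z points along the fingers, y is the line along which they close (so a half turn about z gives the same grasp; the last joint's range is limited). The gripper opens to 88 mm and grips with 3 to 60 N. Pads are 19 mm wide; open, the fingers measure 130 mm over their backs; the gripper's body (78 mm by 193 mm) begins 47 mm behind the grasp point.
Start: joints at [1.549, 0.359, 0.012, 0, -1.224, -0.288], TCP at [0.206, 0.643, 0.227] pointing down, gripper open.
Joint ranges: [-3.07, 3.07], [-1.43, 2.12], [-1.02, 1.25], [-3.03, 1.67], [-3.05, -0], [-3.03, 3.03]. Speed limits (rad/s): [2.39, 2.39, 3.01, 3.14, 3.14, 3.14].

INTERFACE

Orientations are given as [roll, pitch, yaw] about the fixed x, y, z axes, in that order (R = Rz(yaw) Ry(pitch) Rx(roll)).
In Python, from station import get_state, grab_frame, calibration, job_done, boxes_of, regions_of, spot_point gives the robot as it stands. The module is installed in compiled form; this text tells all that it offers.
- The arm moves only by the tool arm_command, never from a script. Its argument "commands" is a list of rows, each an object of numbers: "tx", "ty", "tz": the shift along the tool's x, y, z each as a share of 25 cm, from -1 to 1; "twist": the turn about the tool's z as a share of 180 degrees, from -1 to 1. A call has exactly 8 rows; each row is the pose to reach, as a shift and turn from the pose commanded when the call began, along the tool's axes at that moment, turning the shorter way round; what a row does not reach only later rows make up. A row lasts 1/12 s, in which the tool goes at most 41.7 mm and 7.16 degrees, less where a joint would pass 70% of its speed; a pose out of reach is approached as far as the arm can. A call with a number of a shift or a turn outside -1 to 1 is refused whole. A call with a gripper value outside its range is refused whole. "claw" is the opening, from 0 (shut) to 1 (fully open), set as the call begins (left out, the last holds). The fingers move at their own pace and stop on an object; "grip_force" is the grip in N (left out, the last holds). Time passes only in rows, so rows that repeat a pose let the fingers close, or fill a call up. It gives the time, the measured TCP pose, the force, the opening and the grip force at its end, in the units of the state.
- get_state(): the state, without advancing time (a new reading comes with each control period).
- grab_frame(name): name is "side" or "top" or "wrist"; returns the picture (400x640x3 uint8, red, green, blue); there is no depth.
- calibration(name): a dict with "camera_matrix" (3x3 intrinsics, pixels), "extrinsics" (4x4, takes a point from camera to world coordinates). Camera axes: x right, y down, z forward; pixel columns grow to the right and rows downward; lengths in m; the calibration is good to about 2 mm. A picture is of the moment at which its call begins: read the wrist's pose just before it. calibration takes no time and is no camera call; for the wrist camera it gives the pose at the moment of the call.
- job_done(): hands the job in; it is judged then, once.
Trained networks look in the newest picture that a camera, given by its name, has taken for a name from the list of things; names that differ only in an ending like _2 or _b are one class to them, and where a whole thing is asked for, a point or a joint stands for the part that bears it (a point fixed in the world has none). Each returns a list of dicts, best first, with "score" (0 to 1); they miss things now and then, are a little off and sometimes report something else, mostly with a low value. They report only what shows in the picture. A call takes as long as a camera call. They do not tell look-alikes from the thing itself.
- boxes_of(query, camera): "rect" ([left, top, right, bottom] in pixels, round what is visible of it).
- regions_of(query, camera): "region" (400x640 bool, what is visible of it) and "rect" ([left, top, right, bottom] in pixels, round what is visible of it).
- spot_point(query, camera): "uv" ([column, row] in pixels: a listed point, or the origin of a listed thing).
The state is a dict: "t": time; "q": joint angles; "qd": joint speeds; "joint_efforts": joint torques, N m; "eef_pos": TCP position; "ee_rot": TCP orientation; "force": force on the tool from outside, world axes, zero at the start; "moment": the same for the moment, N m; "width": finger opening in m; "gripper_force": force on a finger pad.
Only numpy, scipy, OpenCV 4.12 (cv2) and the standard library are available. Lean on these libraries where they do the work, as an engineer would, in place of code of your own. Each camera call takes 0.05 s, during which the arm holds its last target. There are 200 camera calls.

TASK

The loose wooden batten has its glue on: slide it under the clamp's screw and lay it flat on its pale footprint across the split in the upturned stool seat, and let go. Then turn the clamp's knob clockwise until the rubber foot bites on the batten and the knob suddenly gets stiff, give it one more quarter turn from there and no further (more would starve the glue joint), and let go. Do not shove the seat about, and leave the other things on the bench where they are.

Things in the scene. Friction and masses are not known exactly. Their poses are not given: they have to be found in the camera images.
- seat: Upturned round stool seat of dark wood, loose, 1.1 kg, lying on the bench: disc of diameter 220, 36 thick, remains of white paint on its rim. Origin: centre of its underside. A dark split line crosses its top along x; the pale footprint runs along y. Four dark leg sockets (diameter 28, look only) lie at 55 in x and in y.
- footprint (a point): Centre of the pale bare-wood footprint (40 along x, 180 along y) on top of the seat, 36 above the bench, at the seat's centre. Axes as the seat's: the batten belongs here with its long side along y, either way round. The clamp's screw stands over this point within about 6 mm.
- batten: Loose plain wooden batten, 36 (x) by 180 (y) by 15 (z), 70 g. Origin: centre of its underside. Starts flat on the bench, left or right of the seat. The foot hangs about 2 to 4 mm above where its top will be, so it goes in level, low along the seat, from one end of the footprint. Gripped across its 36 mm, 75 from its middle at the trailing end, the gripper stays clear of knob and clamp arm.
- clamp: Steel bench clamp fixed in the bench. Origin: on the screw axis at bench height. Along its +x (away from the robot, within 0.2 rad of the seat's x axis) an arm 28 wide, 119 to 143 above the bench, runs to a column (48 wide at its foot, top 163 high) 165 from the screw. A boss (diameter 36) holds the screw from 112 to 150 high.
- knob: Black eight-lobed star knob (diameter 50, 24 high) on the clamp's upright screw. Origin: centre of its underside, on the screw axis, about 172 above the bench at the start. Goes down 8 mm per turn clockwise seen from above; runs freely with about 0.05 N m, stays where left. Less than one turn brings the foot onto the batten. Grip it anywhere across the diameter with about 40 N.
- soap: White bar of soap, 62 by 96 by 30, left of the clamp's arm. Origin: centre of its underside. Bystander.
- offcut: Small pale wooden block, 70 by 45 by 22, right of the clamp's arm. Origin: centre of its underside. Bystander.
- leg_a: Turned dark stool leg, 200 long (x), 29 thick, lying on the bench on the side of the seat where the batten is not. Origin: under its middle. Bystander.
- glue_bottle: White glue bottle, diameter 60, 152 tall, far right. Origin: centre of its underside. Bystander.
- screw_jar: Low amber jar, diameter 60, 60 tall, right of the clamp's column. Origin: centre of its underside. Bystander.
- boss (a point): Fixed point on the screw axis at the lower end of the clamp's boss, 112 above the bench. Below it hangs the screw's round foot (diameter 36, springy rubber underside, turns with the knob). Meeting the batten it bites at once with about 10 N of load and the knob's torque jumps from about 0.05 to 0.15 N m or more and stays high; in the next quarter turn the load grows by about 24 N.
Things that resemble listed ones, but are neither listed nor needed, are in the scene too. Of the things like the batten, leave any that is red; of the rest the larger one is meant.

How it is judged:
On the way, in this order (a step that is already met when the one before it is completed fails the run):
1. the batten lies flat on its footprint, let go, with the screw not yet on it (horizontal distance between batten and footprint below 0.01 m and angle between the y axis of batten and the y axis of footprint, either way round below 0.14 rad and z of batten in the frame of footprint below 0.003 m and angle between batten's own z axis and vertical below 0.03 rad and contact force between the fingers and batten below 0.3 N and contact force between clamp and batten below 1 N), for 0.2 s.
2. the rubber foot has bitten on the batten (contact force between clamp and batten above 6 N), for 0.05 s.
At the end, for the whole second after the job is handed in: The batten lies flat on the seat on its pale footprint (centre within 10 mm, long side within 8 degrees), the seat is within 20 mm of where it was, and the screw holds the batten with the load of one quarter turn past the bite (26 to 43 N, i.e. a quarter turn give or take about 30 degrees) (contact force between clamp and batten between 26 and 43 N and horizontal distance between batten and footprint below 0.01 m and angle between the y axis of batten and the y axis of footprint, either way round below 0.14 rad and z of batten in the frame of footprint below 0.003 m and angle between batten's own z axis and vertical below 0.03 rad and linear speed of batten below 0.01 m/s and distance of seat from where it was at the start of the episode below 0.02 m); the robot touches nothing.
It fails at once if the screw is overtightened: over 50 N on the batten (well past a quarter turn after the bite) (contact force between clamp and batten above 50 N).
It fails at once if the seat is shoved more than 25 mm (distance of seat from where it was at the start of the episode above 0.025 m).
It fails at once if a bystander is moved more than 30 mm (distance of any of soap, offcut, leg_a, glue_bottle, screw_jar from where it was at the start of the episode above 0.03 m).
It also fails if it takes over 61 s, if anything falls off the work surface, if the arm or the gripper's body presses on something with over 40 N, if the wrist force passes 120 N, or if a joint passes its speed limit or range.

## Working session

There is one attempt and no reset: what is moved stays moved. The work goes in short steps, Python scripts to look and compute and a tool call to move; the robot and the scene stay as the last step left them, time stands still between calls to the robot, and variables do not carry over. Pictures are saved under pics/ and viewed, at most 10 in all, crops included, and the job is handed in when it is done.

Besides the shell and the picture viewer there is one more tool, called after ">>>" as a command line: name --argument value ..., lists and objects as JSON in quotes. arm_command: Moves the arm, as the interface text tells. Shift numbers are shares of 25 cm and turn numbers shares of 180 degrees, none past 1 either way. Its arguments: {"type":"object","properties":{"commands":{"type":"array"},"claw":{"type":"number"},"grip_force":{"type":"number"}},"required":["commands"]}

```bash
mkdir -p pics
cat > h.py <<'E'
import numpy as np, cv2
from station import *
def cal(n):
    c=calibration(n); return np.array(c["camera_matrix"]),np.array(c["extrinsics"])
def ray(n,uv,z,c=None):
    K,E=c or cal(n); d=E[:3,:3]@np.linalg.solve(K,[uv[0],uv[1],1.]); o=E[:3,3]
    return (o+d*(z-o[2])/d[2])
def proj(n,p,c=None):
    K,E=c or cal(n); q=K@(E[:3,:3].T@(np.array(p)-E[:3,3])); return q[:2]/q[2]
def save(n,f):
    im=np.array(grab_frame(n)); cv2.imwrite(f,im[:,:,::-1]); return im
E
python3 - <<'E'
from h import *
save("top","pics/top1.png"); 
for q in ["batten","seat","knob","leg_a"]:
    print(q,[(np.round(r["rect"]),round(r["score"],2)) for r in boxes_of(q,"top")][:4])
for q in ["batten","footprint","seat","knob","clamp","boss"]:
    print(q,[(np.round(r["uv"],1),round(r["score"],2)) for r in spot_point(q,"top")][:4])
save("side","pics/side1.png")
s=get_state(); print(s); print(cal("top")); print(cal("side"))
E
```

```text
batten [(array([220., 190., 241., 250.]), 0.97), (array([363., 257., 412., 304.]), 0.97), (array([213., 286., 255., 295.]), 0.76)]
seat [(array([266., 165., 340., 236.]), 0.83)]
knob [(array([293., 185., 313., 202.]), 0.69)]
leg_a [(array([397., 176., 418., 242.]), 0.83), (array([266., 165., 338., 236.]), 0.39)]
batten [(array([383. , 279.4]), 0.87), (array([230.4, 215.5]), 0.78), (array([233.7, 288.8]), 0.66)]
footprint [(array([303.8, 197.2]), 0.85), (array([405.9, 206. ]), 0.58)]
seat [(array([303. , 198.4]), 0.88), (array([385.7, 150.4]), 0.27)]
knob [(array([302.2, 192.6]), 0.73)]
clamp [(array([302.7, 198.4]), 0.85)]
boss [(array([302.1, 192.7]), 0.77)]
{'t': 0.6, 'q': array([ 1.54907143e+00,  3.58548701e-01,  1.18859046e-02, -3.14239229e-05,
       -1.22410563e+00, -2.88109162e-01]), 'qd': array([ 0.00014069, -0.00022663, -0.0033455 ,  0.00049434, -0.00114363,
       -0.00068966]), 'joint_efforts': array([ 9.10820763e-04, -5.81991863e+01,  2.93178320e+01,  6.99952930e+00,
        1.24571522e-02, -1.50915815e-05]), 'eef_pos': array([0.20580152, 0.64282162, 0.22658263]), 'ee_rot
[... 328 characters left out ...]
       [  0.        ,   0.        ,   1.        ]]), array([[-0.00613271, -0.99530331,  0.09661118,  0.3459748 ],
       [-0.9999104 ,  0.00495399, -0.01243573, -0.01692741],
       [ 0.01189871, -0.09667879, -0.99524451,  1.53609377],
       [ 0.        ,  0.        ,  0.        ,  1.        ]]))
(array([[424.28252713,   0.        , 318.25036054],
       [  0.        , 424.28252713, 196.24832816],
       [  0.        ,   0.        ,   1.        ]]), array([[-0.95837329, -0.20745431,  0.19617173,  0.29076834],
       [-0.28488908,  0.74039433, -0.60881397,  0.65707379],
       [-0.01894335, -0.63935823, -0.76867561,  1.02424652],
       [ 0.        ,  0.        ,  0.        ,  1.        ]]))
```

View pics/top1.png

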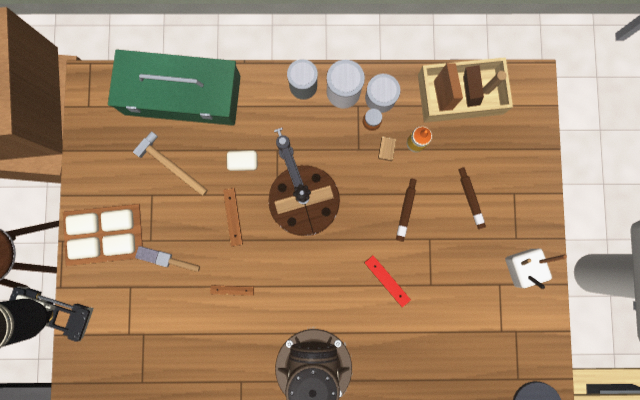

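View pics/side1.png

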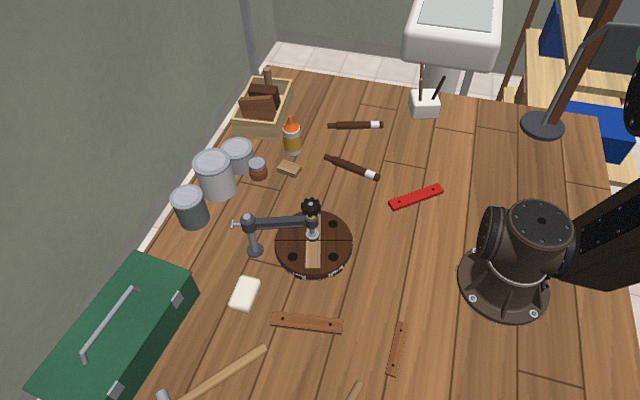

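The top view has three batten-like things: brown with screws at (232,216), red at (387,281), and a small brown one at (233,290). The larger non-red one is at (232,216). The seat is at (304,200) and the knob at (302,193), with leg_a to the right of the seat.

Run:
```python
from h import *
im=save("top","pics/top2.png")
def rect(mask,z):
    p=np.argwhere(mask)[:,::-1].astype(float)
    w=np.array([ray("top",u,z)[:2] for u in p]).astype(np.float32)
    r=cv2.minAreaRect(w*1000); m=w.mean(0); _,_,v=np.linalg.svd(w-m,full_matrices=False)
    return np.round(r[0],1),np.round(r[1],1),"mean",np.round(m*1000,1),"long dir deg",round(np.degrees(np.arctan2(v[0,1],v[0,0])),1)
for r in regions_of("batten","top"): print(r["score"],r["rect"],rect(r["region"],.012), im[r["region"]].mean(0).round())
for q,z in [("footprint",.036),("seat",.03),("knob",.185),("clamp",.13),("soap",.03),("leg_a",.015)]:
    for r in regions_of(q,"top")[:2]: print(q,round(r["score"],2),r["rect"],rect(r["region"],z))
print("fp",ray("top",spot_point("footprint","top")[0]["uv"],.036),"knob",ray("top",[302.2,192.6],.172))
cv2.imwrite("pics/crop.png",cv2.resize(im[150:310,200:430,::-1],None,fx=3.4,fy=3.4,interpolation=cv2.INTER_CUBIC))
```

```text
0.75 [212.5, 286.7, 256.2, 297.9] (array([235.1, 250. ]), array([133.6,  27.2]), 'mean', array([234.9, 249.4], dtype=float32), 'long dir deg', np.float32(-92.2)) [159. 104.  63.]
0.66 [222.5, 188.0, 242.3, 249.8] (array([462.4, 249. ]), array([180.6,  40.6]), 'mean', array([463.3, 250. ], dtype=float32), 'long dir deg', np.float32(-171.3)) [160. 104.  63.]
0.6 [360.4, 256.1, 411.8, 306.2] (array([ 260.9, -230.6]), array([182.8,  38.8]), 'mean', array([ 261.5, -229.9], dtype=float32), 'long dir deg', np.float32(-140.3)) [225.  65.  55.]Traceback (most recent call last):
  File "<stdin>", line 10, in <module>
  File "<stdin>", line 5, in rect
  File "h.py", line 6, in ray
    K,E=c or cal(n); d=E[:3,:3]@np.linalg.solve(K,[uv[0],uv[1],1.]); o=E[:3,3]
             ~~~^^^
  File "h.py", line 4, in cal
    c=calibration(n); return np.array(c["camera_matrix"]),np.array(c["extrinsics"])
ValueError: time passes only in moves, steps and waits
```

Run:
```python
from h import *
im=save("top","pics/top3.png"); C=cal("top")
def rect(mask,z):
    p=np.argwhere(mask)[:,::-1].astype(float)
    w=np.array([ray("top",u,z,C)[:2] for u in p]).astype(np.float32)
    r=cv2.minAreaRect(w*1000); m=w.mean(0); _,_,v=np.linalg.svd(w-m,full_matrices=False)
    return np.round(r[0],1),np.round(r[1],1),"mean",np.round(m*1000,1),"deg",round(float(np.degrees(np.arctan2(v[0,1],v[0,0]))),1)
for q,z in [("seat",.03),("knob",.185),("clamp",.13),("soap",.03),("leg_a",.015)]:
    for r in regions_of(q,"top")[:1]: print(q,round(r["score"],2),r["rect"],rect(r["region"],z))
print("fp",ray("top",spot_point("footprint","top")[0]["uv"],.036,C),"knob",ray("top",[302.2,192.6],.172,C))
hsv=cv2.cvtColor(im,cv2.COLOR_RGB2HSV); roi=np.zeros((400,640),bool); roi[180:222,268:340]=1
m=roi&(im[:,:,0]>150)&(im[:,:,2]>75); m=cv2.connectedComponentsWithStats(m.astype(np.uint8))
for i in range(1,m[0]):
    if m[2][i,4]>60: print("pale",m[2][i],m[3][i])
mm=roi&(im[:,:,0]>165)
yy,xx=np.mgrid[:400,:640]; mm&=np.hypot(xx-303.5,yy-200)<31
print("pale rect",mm.sum(),rect(mm,.036))
cv2.imwrite("pics/crop.png",cv2.resize(im[150:310,200:430,::-1],None,fx=3.4,fy=3.4,interpolation=cv2.INTER_CUBIC))
```

```text
seat 0.56 [265.9, 163.4, 339.0, 234.9] (array([510.9,  23.7]), array([220.9, 215.8]), 'mean', array([505.2,  24.4], dtype=float32), 'deg', -75.2)
knob 0.6 [291.7, 186.5, 314.8, 203.4] (array([513. ,  26.4]), array([49.7, 45.5]), 'mean', array([512.4,  27.5], dtype=float32), 'deg', -168.6)
soap 0.8 [226.2, 151.4, 253.9, 172.9] (array([637.1, 220.5]), array([91.1, 60.3]), 'mean', array([637. , 220.5], dtype=float32), 'deg', -89.4)
leg_a 0.58 [400.7, 177.7, 419.6, 241.7] (array([ 481.5, -293.9]), array([ 32., 202.]), 'mean', array([ 479.3, -294.2], dtype=float32), 'deg', 166.2)
fp [0.51575275 0.02474766 0.036     ] knob [0.51712729 0.02628712 0.172     ]
pale [275 186  58  28 609] [303.55172414 199.7865353 ]
pale rect 582 (array([516.9,  27.7]), array([ 46.4, 178.2]), 'mean', array([512.1,  27.9], dtype=float32), 'deg', -73.5)
```

View pics/crop.png

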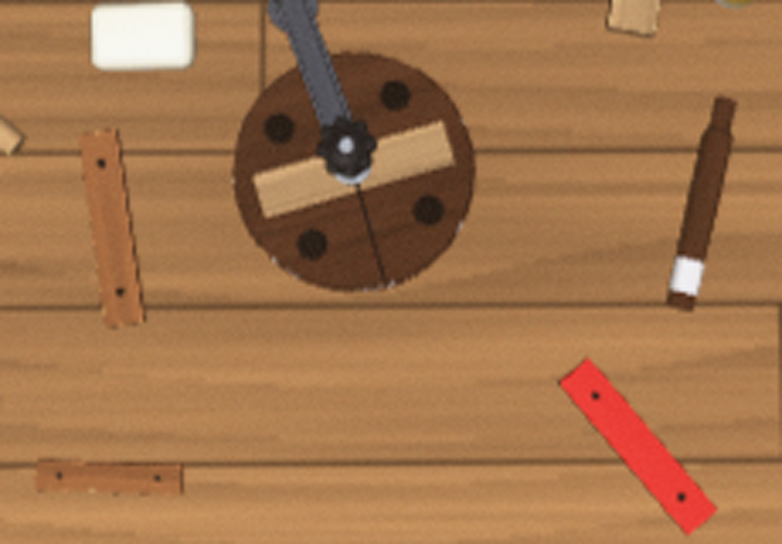

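```bash
cat >> h.py <<'E'
def go(x,y,z,yawdeg,s=None):
    s=s or get_state(); p=s["eef_pos"]; a=s["ee_rot"][2]; d=np.array([x,y,z])-p
    tx=d[0]*np.cos(a)+d[1]*np.sin(a); ty=d[0]*np.sin(a)-d[1]*np.cos(a); tw=(np.degrees(a)-yawdeg+180)%360-180
    print("tx %.4f ty %.4f tz %.4f twist %.4f"%(tx/.25,ty/.25,-d[2]/.25,tw/180),"pos",p.round(4),"yaw",round(np.degrees(a),2),"t",s["t"],"F",s["force"].round(1),"q6",s["q"][5].round(2))
E
python3 -c "
from h import *
go(.389,.239,.2,8.7)"
```

```text
tx 1.1905 ty 1.3151 tz 0.1063 twist -0.1469 pos [0.2058 0.6429 0.2266] yaw -17.75 t 1.1 F [ 0.5 -0.1 -0.3] q6 -0.29
```

>>> arm_command --commands '[{"tx":0.6,"ty":0.66,"tz":0,"twist":-0.147},{"tx":0.6,"ty":0.66,"tz":0,"twist":-0.147},{"tx":0.6,"ty":0.66,"tz":0,"twist":-0.147},{"tx":0.6,"ty":0.66,"tz":0,"twist":-0.147},{"tx":0.6,"ty":0.66,"tz":0,"twist":-0.147},{"tx":0.6,"ty":0.66,"tz":0,"twist":-0.147},{"tx":0.6,"ty":0.66,"tz":0,"twist":-0.147},{"tx":0.6,"ty":0.66,"tz":0,"twist":-0.147}]' --claw 0.8

```text
t: 1.77
eef_pos: [0.2989, 0.4395, 0.2273]
ee_rot: [-3.14, -0.001, 0.15]
force: [-0.3, 0.5, -0.0]
width: 0.0699
gripper_force: 0.0
```

```bash
python3 -c "
from h import *
go(.389,.239,.2,8.7)"
```

```text
tx 0.2361 ty 0.8470 tz 0.1092 twist -0.0005 pos [0.2989 0.4395 0.2273] yaw 8.62 t 1.7667 F [-0.3  0.5 -0. ] q6 0.38
```

>>> arm_command --commands '[{"tx":0.236,"ty":0.847,"tz":0.11,"twist":0},{"tx":0.236,"ty":0.847,"tz":0.11,"twist":0},{"tx":0.236,"ty":0.847,"tz":0.11,"twist":0},{"tx":0.236,"ty":0.847,"tz":0.11,"twist":0},{"tx":0.236,"ty":0.847,"tz":0.11,"twist":0},{"tx":0.236,"ty":0.847,"tz":0.11,"twist":0},{"tx":0.236,"ty":0.847,"tz":0.11,"twist":0},{"tx":0.236,"ty":0.847,"tz":0.11,"twist":0}]'

```text
t: 2.43
eef_pos: [0.3892, 0.2399, 0.1991]
ee_rot: [-3.141, -0.0, 0.151]
force: [-0.5, -0.6, 0.7]
width: 0.0699
gripper_force: 0.0
```

Run:
```python
from h import *
C=cal("wrist"); im=save("wrist","pics/w1.png")
print(C[1].round(3)); print(get_state()["q"].round(3))
for r in regions_of("batten","wrist")[:3]:
    p=np.argwhere(r["region"])[:,::-1]
    w=np.array([ray("wrist",u,.015,C)[:2] for u in p]).astype(np.float32)*1000
    q=cv2.minAreaRect(w); print(r["score"],r["rect"],q,cv2.boxPoints(q).round(1).tolist())
go(.389,.239,.06,8.7)
```

```text
[[ 0.15  -0.941 -0.302  0.472]
 [-0.989 -0.143 -0.045  0.253]
 [-0.001  0.305 -0.952  0.357]
 [ 0.     0.     0.     1.   ]]
[ 0.987  0.015 -0.488  0.    -1.068  0.736]
0.86 [305.7, 4.8, 345.2, 186.5] ((465.1446533203125, 252.67784118652344), (177.11740112304688, 35.52975845336914), 8.748241424560547) [[374.8999938964844, 256.79998779296875], [380.29998779296875, 221.6999969482422], [555.4000244140625, 248.60000610351562], [550.0, 283.70001220703125]]
0.83 [255.4, 269.5, 325.4, 281.0] ((258.0705871582031, 261.63201904296875), (15.502217292785645, 79.51373291015625), 8.675336837768555) [[244.39999389648438, 299.79998779296875], [256.3999938964844, 221.1999969482422], [271.70001220703125, 223.5], [259.70001220703125, 302.1000061035156]]
tx -0.0006 ty 0.0076 tz 0.5568 twist 0.0003 pos [0.3889 0.2409 0.1992] yaw 8.75 t 2.5333 F [-0.3  0.6  0.3] q6 0.74
```

View pics/w1.png

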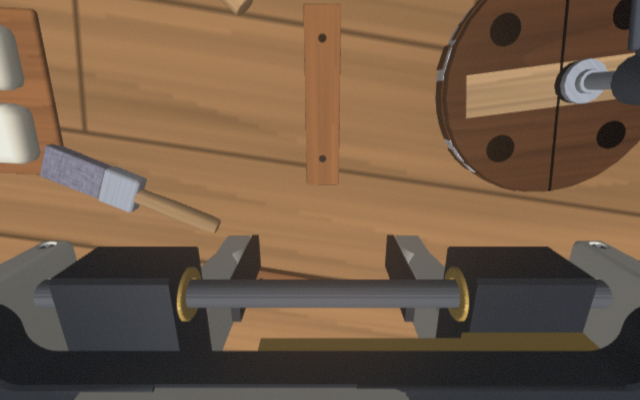

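The wrist view shows the brown batten at (322,95), its near end at (322,184), the footprint's left end at (467,97), and the foot at (582,82).

>>> arm_command --commands '[{"tx":0.008,"ty":0,"tz":0.15,"twist":0},{"tx":0.008,"ty":0,"tz":0.3,"twist":0},{"tx":0.008,"ty":0,"tz":0.45,"twist":0},{"tx":0.008,"ty":0,"tz":0.58,"twist":0},{"tx":0.008,"ty":0,"tz":0.68,"twist":0},{"tx":0.008,"ty":0,"tz":0.75,"twist":0},{"tx":0.008,"ty":0,"tz":0.782,"twist":0},{"tx":0.008,"ty":0,"tz":0.782,"twist":0}]'

```text
t: 3.2
eef_pos: [0.39, 0.2403, 0.002]
ee_rot: [3.139, 0.002, 0.154]
force: [-0.2, -0.5, 0.5]
width: 0.0699
gripper_force: 0.0
```

>>> arm_command --commands '[{"tz":0},{"tz":0},{"tz":0},{"tz":0},{"tz":0},{"tz":0},{"tz":0},{"tz":0}]' --claw 0.2 --grip_force 40

```text
invalid input
```

Run:
```python
from h import *
s=get_state(); print(s["width"],s["gripper_force"],s["force"])
go(.391,.2413,.07,8.75)
```

```text
0.06988039123179313 0.0 [-0.18707173 -0.46890039  0.51812058]
tx 0.0046 ty -0.0032 tz -0.2719 twist 0.0003 pos [0.39   0.2403 0.002 ] yaw 8.81 t 3.2 F [-0.2 -0.5  0.5] q6 0.74
```

All four numbers are needed in each row.

>>> arm_command --commands '[{"tx":0,"ty":0,"tz":0,"twist":0},{"tx":0,"ty":0,"tz":0,"twist":0},{"tx":0,"ty":0,"tz":0,"twist":0},{"tx":0,"ty":0,"tz":0,"twist":0},{"tx":0,"ty":0,"tz":0,"twist":0},{"tx":0,"ty":0,"tz":0,"twist":0},{"tx":0,"ty":0,"tz":0,"twist":0},{"tx":0,"ty":0,"tz":0,"twist":0}]' --claw 0.2 --grip_force 40

```text
t: 3.87
eef_pos: [0.391, 0.2401, 0.0041]
ee_rot: [-3.141, -0.001, 0.152]
force: [-1.8, 0.1, 6.6]
width: 0.0354
gripper_force: 40.0
```

Run:
```python
from h import *
s=get_state(); print(s["width"],s["gripper_force"],s["force"])
go(.462,.22,.07,-74.5)
```

```text
0.03536359642747488 39.99727785587311 [-1.77566892  0.07168417  6.58166008]
tx 0.2687 ty 0.1227 tz -0.2635 twist 0.4623 pos [0.391  0.2401 0.0041] yaw 8.71 t 3.8667 F [-1.8  0.1  6.6] q6 0.74
```

>>> arm_command --commands '[{"tx":0,"ty":0,"tz":-0.14,"twist":0},{"tx":0,"ty":0,"tz":-0.264,"twist":0},{"tx":0.1,"ty":0.02,"tz":-0.264,"twist":0.04},{"tx":0.2,"ty":0.04,"tz":-0.264,"twist":0.08},{"tx":0.269,"ty":0.06,"tz":-0.264,"twist":0.12},{"tx":0.269,"ty":0.06,"tz":-0.264,"twist":0.16},{"tx":0.269,"ty":0.06,"tz":-0.264,"twist":0.2},{"tx":0.269,"ty":0.06,"tz":-0.264,"twist":0.235}]'

```text
t: 4.53
eef_pos: [0.4596, 0.2347, 0.0693]
ee_rot: [3.141, 0.0, -0.594]
force: [-0.2, 0.5, -0.5]
width: 0.0355
gripper_force: 40.0
```

Run:
```python
from h import *
C=cal("wrist"); im=save("wrist","pics/w2.png")
go(.462,.225,.07,-74.5)
```

```text
tx 0.0307 ty 0.0261 tz -0.0030 twist 0.2225 pos [0.4594 0.2347 0.0693] yaw -34.44 t 4.5833 F [-0.9  0.4 -0.7] q6 0.12
```

View pics/w2.png

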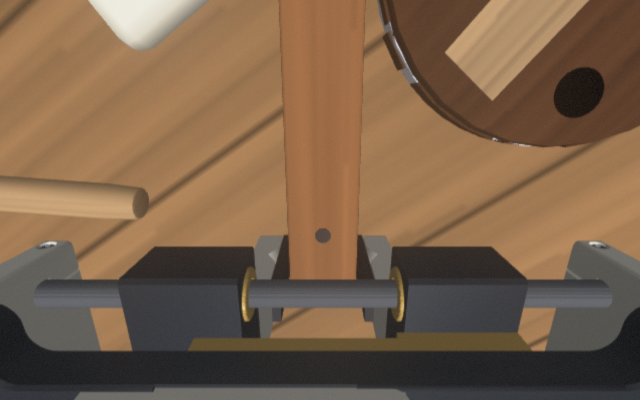

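Run:
```python
from h import *
from scipy.spatial.transform import Rotation as R
def T(p,r):
    M=np.eye(4); M[:3,:3]=R.from_euler("xyz",r).as_matrix(); M[:3,3]=p; return M
s=get_state(); K,E=cal("wrist")
X=np.linalg.inv(T(s["eef_pos"],s["ee_rot"]))@E
E1=T([.3890,.2404,.1992],[np.pi,0,np.radians(8.72)])@X
for f,Ei,roi in [("pics/w1.png",E1,(455,555,50,125)),("pics/w2.png",E,(400,640,0,140))]:
    im=cv2.imread(f)[:,:,::-1].astype(int); x0,x1,y0,y1=roi
    m=np.zeros((400,640),np.uint8); m[y0:y1,x0:x1]=((im[:,:,0]>170)&(im[:,:,2]>85))[y0:y1,x0:x1]
    n,l,st,_=cv2.connectedComponentsWithStats(m); 
    c=l==(1+np.argmax(st[1:,4])); print(st[1+np.argmax(st[1:,4])])
    w=np.array([ray("",u,.036,(K,Ei))[:2] for u in np.argwhere(c)[:,::-1]])*1000
    # axis
    for a in np.arange(100,112,1.0):
        pass
    q=cv2.minAreaRect(w.astype(np.float32)); b=cv2.boxPoints(q); print(q,b.round(1).tolist())
K2=(K,E1); print("foot w1", ray("",[582,82],.055,K2))
go(.462,.225,.07,-74.5)
```

```text
[ 467   64   88   44 1890]
((505.7794494628906, 76.0662841796875), (29.87928581237793, 83.82353973388672), 16.1951961517334) [[479.70001220703125, 112.0999984741211], [503.1000061035156, 31.700000762939453], [531.7999877929688, 40.0], [508.3999938964844, 120.5]]
[ 446    0  120   89 5134]
((501.49468994140625, 87.70516967773438), (30.99294090270996, 58.27761459350586), 15.753762245178223) [[478.70001220703125, 111.5], [494.5, 55.5], [524.2999877929688, 63.900001525878906], [508.5, 120.0]]
foot w1 [0.51663392 0.02431481 0.055     ]
tx 0.0307 ty 0.0261 tz -0.0030 twist 0.2225 pos [0.4594 0.2347 0.0693] yaw -34.44 t 4.5833 F [-0.9  0.4 -0.7] q6 0.12
```

Run:
```python
from h import *
K,E=cal("wrist"); im=cv2.imread("pics/w2.png")[:,:,::-1].astype(int)
m=np.zeros((400,640),np.uint8); m[:140,420:]=(((im[:,:,0]-0)>120))[:140,420:]
for t in (110,125,140,155):
    m=np.zeros((400,640),np.uint8); m[:140,440:620]=(im[:,:,0]>t)[:140,440:620]
    n,l,st,_=cv2.connectedComponentsWithStats(m); i=l[60,490]
    if i==0: continue
    w=np.array([ray("",u,.036,(K,E))[:2] for u in np.argwhere(l==i)[:,::-1]])*1000
    q=cv2.minAreaRect(w.astype(np.float32)); print(t,st[i],[np.round(v,1) for v in q],cv2.boxPoints(q).round(1).tolist())
print([ray("",u,.036,(K,E)).round(4) for u in ([446,53],[491,100])])
print(im[60,430:640:6,0], im[[(53+k,446+k) for k in range(0)],0] if 0 else "")
```

```text
110 [ 445    0  145  101 7532] [array([498.2,  82.9]), array([40.9, 67.2]), np.float64(15.6)] [[469.5, 109.80000305175781], [487.5, 45.0], [526.9000244140625, 56.0], [508.8999938964844, 120.80000305175781]]
125 [ 445    0  144  101 7419] [array([498.3,  83. ]), array([40.4, 66.7]), np.float64(15.5)] [[469.79998779296875, 109.69999694824219], [487.70001220703125, 45.400001525878906], [526.7000122070312, 56.20000076293945], [508.79998779296875, 120.5999984741211]]
140 [ 445    0  144  101 7358] [array([498.2,  82.9]), array([40.1, 66.6]), np.float64(15.5)] [[470.0, 109.5999984741211], [487.79998779296875, 45.5], [526.5, 56.20000076293945], [508.6000061035156, 120.4000015258789]]
155 [ 445    0  143  100 7263] [array([498.2,  83. ]), array([39.8, 66.1]), np.float64(15.5)] [[470.20001220703125, 109.5], [487.79998779296875, 45.79999923706055], [526.2000122070312, 56.5], [508.6000061035156, 120.0999984741211]]
[array([0.5076, 0.1197, 0.036 ]), array([0.4705, 0.1098, 0.036 ])]
[ 97  96  96  97 194 176 180 172 173 180 181 176 183 178 166 181 184 103
  96  99 105 101  91  94  97 100  98  99  98  99  98 100  96  87  83]
```

>>> arm_command --commands '[{"tx":0.03,"ty":0.05,"tz":0,"twist":0.04},{"tx":0.05,"ty":0.055,"tz":0,"twist":0.08},{"tx":0.05,"ty":0.055,"tz":0,"twist":0.12},{"tx":0.05,"ty":0.055,"tz":0,"twist":0.16},{"tx":0.05,"ty":0.055,"tz":0,"twist":0.2},{"tx":0.05,"ty":0.055,"tz":0,"twist":0.2225},{"tx":0.05,"ty":0.055,"tz":0,"twist":0.2225},{"tx":0.05,"ty":0.055,"tz":0,"twist":0.2225}]'

```text
t: 5.25
eef_pos: [0.4622, 0.2168, 0.0695]
ee_rot: [3.142, -0.0, -1.281]
force: [-0.1, -1.1, 0.2]
width: 0.0353
gripper_force: 40.0
```

Run:
```python
from h import *
go(.4613,.2161,.0415,-74.5); print(get_state()["ee_rot"])
```

```text
tx 0.0017 ty 0.0042 tz 0.1122 twist 0.0062 pos [0.4622 0.2168 0.0695] yaw -73.39 t 5.25 F [-0.1 -1.1  0.2] q6 -0.53
[ 3.14151221e+00 -2.50928969e-05 -1.28085483e+00]
```

>>> arm_command --commands '[{"tx":0.0,"ty":0.004,"tz":0.05,"twist":0.006},{"tx":0.0,"ty":0.004,"tz":0.09,"twist":0.006},{"tx":0.0,"ty":0.004,"tz":0.112,"twist":0.006},{"tx":0.0,"ty":0.004,"tz":0.112,"twist":0.006},{"tx":0.0,"ty":0.004,"tz":0.112,"twist":0.006},{"tx":0.0,"ty":0.004,"tz":0.112,"twist":0.006},{"tx":0.0,"ty":0.004,"tz":0.112,"twist":0.006},{"tx":0.0,"ty":0.004,"tz":0.112,"twist":0.006}]'

```text
t: 5.92
eef_pos: [0.4615, 0.2168, 0.0419]
ee_rot: [-3.141, 0.0, -1.304]
force: [0.2, -0.4, -0.3]
width: 0.0353
gripper_force: 40.0
```

Run:
```python
from h import *
go(.4934,.1005,.0415,-74.5)
im=save("side","pics/s2.png"); cv2.imwrite("pics/s2c.png",cv2.resize(im[180:340,200:420,::-1],None,fx=3.6,fy=3.6,interpolation=cv2.INTER_CUBIC))
```

```text
tx 0.4822 ty -0.0004 tz 0.0017 twist -0.0011 pos [0.4615 0.2168 0.0419] yaw -74.7 t 5.9167 F [ 0.2 -0.4 -0.3] q6 -0.56
```

View pics/s2c.png

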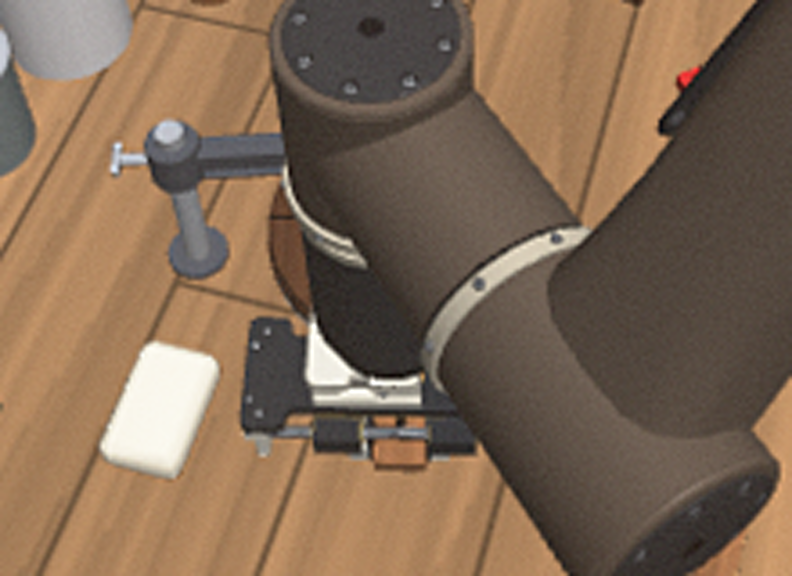

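The side view is blocked by the arm. I will slide in at moderate pace, a little lower, watching the force.

>>> arm_command --commands '[{"tx":0,"ty":0,"tz":0.003,"twist":0},{"tx":0.04,"ty":0,"tz":0.003,"twist":0},{"tx":0.08,"ty":0,"tz":0.003,"twist":0},{"tx":0.12,"ty":0,"tz":0.003,"twist":0},{"tx":0.16,"ty":0,"tz":0.003,"twist":0},{"tx":0.19,"ty":0,"tz":0.003,"twist":0},{"tx":0.2,"ty":0,"tz":0.003,"twist":0},{"tx":0.2,"ty":0,"tz":0.003,"twist":0}]'

```text
t: 6.63
eef_pos: [0.4747, 0.1674, 0.0408]
ee_rot: [3.142, -0.0, -1.306]
force: [0.1, 0.0, -0.6]
width: 0.0358
gripper_force: 40.0
```

Run:
```python
from h import *
go(.4934,.1005,.041,-74.5); s=get_state(); print(s["force"],s["moment"])
```

```text
tx 0.2779 ty -0.0021 tz -0.0007 twist -0.0017 pos [0.4747 0.1674 0.0408] yaw -74.8 t 6.6333 F [ 0.1  0.  -0.6] q6 -0.46
[ 0.11980363  0.03053887 -0.58403236] [ 0.13555682 -0.06026466 -0.0337583 ]
```

>>> arm_command --commands '[{"tx":0.04,"ty":-0.001,"tz":0,"twist":-0.001},{"tx":0.08,"ty":-0.002,"tz":0,"twist":-0.0015},{"tx":0.13,"ty":-0.002,"tz":0,"twist":-0.0015},{"tx":0.18,"ty":-0.002,"tz":0,"twist":-0.0015},{"tx":0.23,"ty":-0.002,"tz":0,"twist":-0.0015},{"tx":0.265,"ty":-0.002,"tz":0,"twist":-0.0015},{"tx":0.278,"ty":-0.002,"tz":0,"twist":-0.0015},{"tx":0.278,"ty":-0.002,"tz":0,"twist":-0.0015}]'

```text
t: 7.3
eef_pos: [0.4934, 0.1004, 0.0408]
ee_rot: [3.141, -0.0, -1.301]
force: [0.2, -0.0, 0.6]
width: 0.0357
gripper_force: 40.0
```

Run:
```python
from h import *
go(.4934,.1005,.0405,-74.5); s=get_state(); print(s["force"],s["moment"])
save("wrist","pics/w3.png")
```

```text
tx -0.0004 ty -0.0000 tz 0.0010 twist -0.0002 pos [0.4934 0.1004 0.0408] yaw -74.54 t 7.3 F [ 0.2 -0.   0.6] q6 -0.32
[ 0.2132551  -0.03303167  0.58895893] [ 0.15963872 -0.04985249  0.02140167]
```

View pics/w3.png

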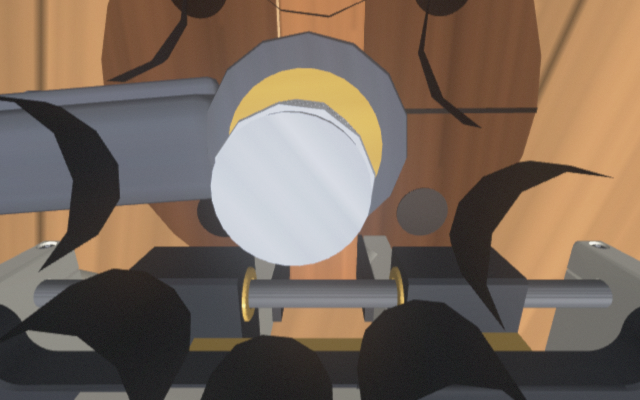

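The batten is on its line with a thin pale strip of the footprint beside it at (280,5), and the foot and screw are above it. Next: lower it the last bit and release.

>>> arm_command --commands '[{"tx":0,"ty":0,"tz":0.0015,"twist":0},{"tx":0,"ty":0,"tz":0.003,"twist":0},{"tx":0,"ty":0,"tz":0.003,"twist":0},{"tx":0,"ty":0,"tz":0.003,"twist":0},{"tx":0,"ty":0,"tz":0.003,"twist":0},{"tx":0,"ty":0,"tz":0.003,"twist":0},{"tx":0,"ty":0,"tz":0.003,"twist":0},{"tx":0,"ty":0,"tz":0.003,"twist":0}]'

```text
t: 8.02
eef_pos: [0.4934, 0.1018, 0.0402]
ee_rot: [-3.141, 0.0, -1.299]
force: [-1.1, 0.9, 3.1]
width: 0.0358
gripper_force: 40.0
```

>>> arm_command --commands '[{"tx":0,"ty":0,"tz":0,"twist":0},{"tx":0,"ty":0,"tz":0,"twist":0},{"tx":0,"ty":0,"tz":0,"twist":0},{"tx":0,"ty":0,"tz":0,"twist":0},{"tx":0,"ty":0,"tz":0,"twist":0},{"tx":0,"ty":0,"tz":0,"twist":0},{"tx":0,"ty":0,"tz":0,"twist":0},{"tx":0,"ty":0,"tz":0,"twist":0}]' --claw 0.6

```text
t: 8.68
eef_pos: [0.4933, 0.1014, 0.0401]
ee_rot: [3.142, -0.0, -1.299]
force: [-0.7, 1.0, 0.4]
width: 0.0525
gripper_force: 0.0
```

>>> arm_command --commands '[{"tx":0,"ty":0,"tz":-0.01,"twist":0},{"tx":-0.1,"ty":0,"tz":-0.01,"twist":0},{"tx":-0.2,"ty":0,"tz":-0.01,"twist":0},{"tx":-0.3,"ty":0,"tz":-0.01,"twist":0},{"tx":-0.4,"ty":0,"tz":-0.02,"twist":0},{"tx":-0.5,"ty":0,"tz":-0.1,"twist":0},{"tx":-0.55,"ty":0,"tz":-0.2,"twist":0},{"tx":-0.6,"ty":0,"tz":-0.3,"twist":0}]'

```text
t: 9.35
eef_pos: [0.4523, 0.2469, 0.1157]
ee_rot: [3.14, -0.001, -1.298]
force: [0.6, 0.2, 0.0]
width: 0.0525
gripper_force: 0.0
```

Run:
```python
from h import *
K,E=cal("wrist"); im=save("wrist","pics/w4.png")
for q in ["batten","knob"]:
  for r in regions_of(q,"wrist")[:2]:
    w=np.array([ray("",u,.051 if q=="batten" else .185,(K,E))[:2] for u in np.argwhere(r["region"])[:,::-1]])*1000
    q2=cv2.minAreaRect(w.astype(np.float32)); print(q,r["score"],r["rect"],[np.round(v,1) for v in q2],cv2.boxPoints(q2).round(1).tolist())
print("knob spot",[ray("",r["uv"],.172,(K,E)) for r in spot_point("knob","wrist")[:2]])
go(.516,.026,.25,-74.5)
```

```text
batten 0.91 [296.4, 0.5, 352.3, 14.8] [array([489.6, 117.3]), array([34.8,  6. ]), np.float64(15.7)] [[472.1000061035156, 115.5], [473.70001220703125, 109.69999694824219], [507.20001220703125, 119.0999984741211], [505.5, 124.9000015258789]]
batten 0.89 [524.2, 189.2, 595.1, 268.7] [array([277.2, 214.2]), array([64.4, 30.8]), np.float64(88.5)] [[261.0, 182.39999389648438], [291.79998779296875, 181.60000610351562], [293.5, 246.10000610351562], [262.70001220703125, 246.89999389648438]]
knob spot []
tx 0.9176 ty -0.0051 tz -0.5367 twist 0.0005 pos [0.4531 0.2466 0.1158] yaw -74.41 t 9.55 F [ 0.2 -0.3 -1.4] q6 -0.61
```

View pics/w4.png

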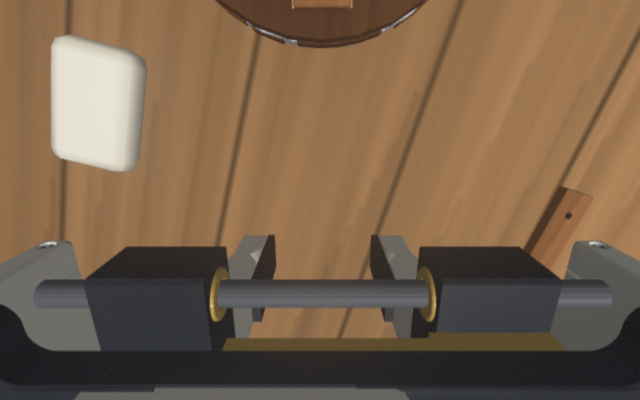

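The batten's trailing end shows at (322,8) with a thin pale border. A better view from higher will give its placing and the knob's position.

>>> arm_command --commands '[{"tx":0.05,"ty":0,"tz":-0.15,"twist":0},{"tx":0.1,"ty":0,"tz":-0.3,"twist":0},{"tx":0.18,"ty":0,"tz":-0.45,"twist":0},{"tx":0.23,"ty":0,"tz":-0.58,"twist":0},{"tx":0.23,"ty":0,"tz":-0.6,"twist":0},{"tx":0.23,"ty":0,"tz":-0.6,"twist":0},{"tx":0.23,"ty":0,"tz":-0.6,"twist":0},{"tx":0.23,"ty":0,"tz":-0.6,"twist":0}]' --claw 0.9

```text
t: 10.22
eef_pos: [0.4677, 0.19, 0.2631]
ee_rot: [3.139, -0.001, -1.3]
force: [-0.1, 0.1, 0.6]
width: 0.0788
gripper_force: 0.0
```

Run:
```python
from h import *
K,E=cal("wrist"); im=save("wrist","pics/w5.png")
for q,z in [("batten",.051),("knob",.19)]:
  for r in regions_of(q,"wrist")[:2]:
    w=np.array([ray("",u,z,(K,E))[:2] for u in np.argwhere(r["region"])[:,::-1]])*1000
    q2=cv2.minAreaRect(w.astype(np.float32)); print(q,r["score"],r["rect"],[np.round(v,1) for v in q2],cv2.boxPoints(q2).round(1).tolist())
print("knob spot",[ray("",r["uv"],.172,(K,E)) for r in spot_point("knob","wrist")[:2]])
for a in (-90,90):
  p=np.array([513.4,28.2])+a*np.array([-.267,.9636]); print("ideal end px",a,proj("",[p[0]/1e3,p[1]/1e3,.051],(K,E)).round(1),"fp end",proj("",[p[0]/1e3,p[1]/1e3,.036],(K,E)).round(1))
go(.516,.026,.25,-74.5)
```

```text
batten 0.91 [444.6, 199.1, 495.3, 268.7] [array([265.5, 224.3]), array([97.5, 30.9]), np.float64(87.2)] [[247.6999969482422, 176.3000030517578], [278.5, 174.8000030517578], [283.20001220703125, 272.20001220703125], [252.39999389648438, 273.70001220703125]]
batten 0.56 [305.6, 11.6, 340.1, 102.1] [array([501.9,  75.3]), array([35.7, 87.5]), np.float64(16.3)] [[472.5, 112.30000305175781], [497.1000061035156, 28.299999237060547], [531.2999877929688, 38.29999923706055], [506.70001220703125, 122.30000305175781]]
knob 0.92 [299.4, 1.6, 337.5, 28.5] [array([505.9,  63.2]), array([23.3, 15. ]), np.float64(14.3)] [[492.79998779296875, 67.5999984741211], [496.5, 53.099998474121094], [519.0, 58.79999923706055], [515.2999877929688, 73.30000305175781]]
knob spot []
ideal end px -90 [ 321.9 -100.6] fp end [321.9 -91.7]
ideal end px 90 [321.9  98.1] fp end [321.9  97.9]
tx 0.6853 ty -0.0080 tz 0.0552 twist 0.0004 pos [0.4681 0.1905 0.2638] yaw -74.43 t 10.4167 F [0.4 0.1 0.2] q6 -0.5
```

View pics/w5.png

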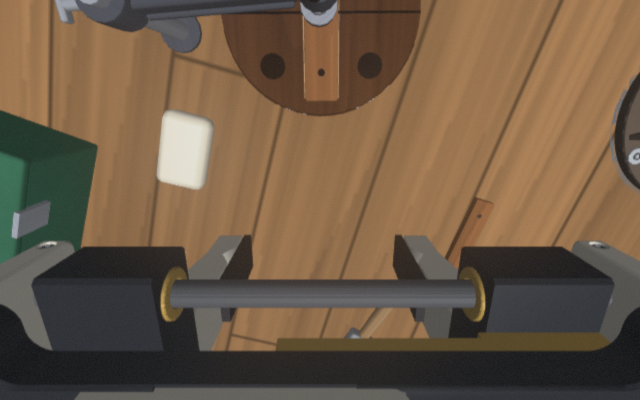

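The batten lies centred on the footprint (columns 303-340, end at row 101; expected row 98). Now a look down at the knob.

>>> arm_command --commands '[{"tx":0.1,"ty":0,"tz":-0.15,"twist":0},{"tx":0.1,"ty":0,"tz":-0.15,"twist":0},{"tx":0.1,"ty":0,"tz":-0.15,"twist":0},{"tx":0.1,"ty":0,"tz":-0.15,"twist":0},{"tx":0.1,"ty":0,"tz":-0.15,"twist":0},{"tx":0.1,"ty":0,"tz":-0.15,"twist":0},{"tx":0.1,"ty":0,"tz":-0.15,"twist":0},{"tx":0.1,"ty":0,"tz":-0.15,"twist":0}]'

```text
t: 11.08
eef_pos: [0.475, 0.1666, 0.302]
ee_rot: [3.141, -0.0, -1.299]
force: [0.1, 0.8, 0.6]
width: 0.0788
gripper_force: 0.0
```

Run:
```python
from h import *
K,E=cal("wrist"); im=save("wrist","pics/w6.png")
for r in regions_of("knob","wrist")[:2]:
    for z in (.172,.196):
        w=np.array([ray("",u,z,(K,E))[:2] for u in np.argwhere(r["region"])[:,::-1]])*1000
        print(r["score"],r["rect"],z,[np.round(v,1) for v in cv2.minEnclosingCircle(w.astype(np.float32))],w.mean(0))
print("knob spot",[ray("",r["uv"],.172,(K,E)) for r in spot_point("knob","wrist")[:2]])
g=cv2.cvtColor(im,cv2.COLOR_RGB2HSV); 
print("proj", proj("",[.515,.026,.196],(K,E)), "K",K[0,0])
s=get_state(); print(s["q"].round(2)); go(.516,.026,.25,-74.5)
cv2.imwrite("pics/w6c.png",cv2.resize(im[60:250,200:440,::-1],None,fx=3,fy=3,interpolation=cv2.INTER_CUBIC))
```

```text
0.73 [285.1, 0.0, 349.6, 57.3] 0.172 [array([517.4,  32.3]), np.float64(27.7)] [515.67068639  34.28637381]
0.73 [285.1, 0.0, 349.6, 57.3] 0.196 [array([515.8,  36.9]), np.float64(25.4)] [514.20513492  38.72075349]
knob spot [array([0.51662691, 0.03180407, 0.172     ])]
proj [322.37315516   2.85285821] K 315.0804893566784
[ 0.73  0.03 -0.23  0.   -1.31 -0.46]
tx 0.5856 ty -0.0066 tz 0.2096 twist 0.0003 pos [0.4751 0.1666 0.3024] yaw -74.44 t 11.2333 F [ 0.3 -0.2 -0.3] q6 -0.46
```

View pics/w6c.png

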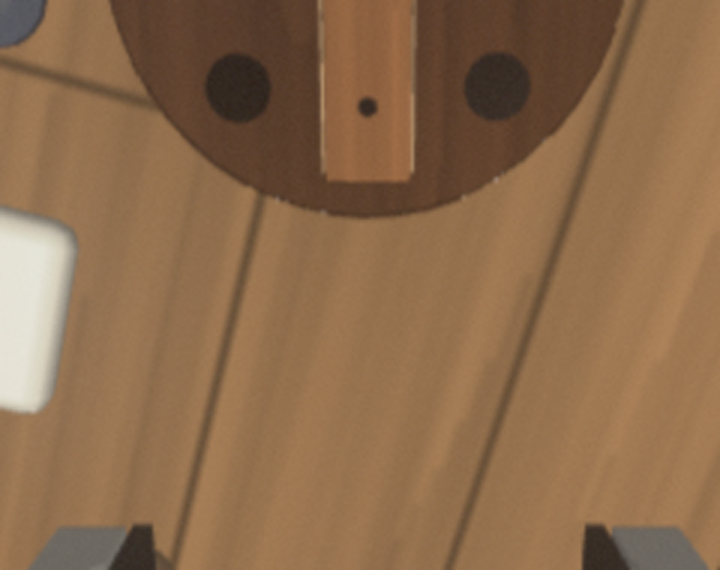

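The batten is centred across the footprint, with a pale strip on both sides. I'll move the camera over the knob.

>>> arm_command --commands '[{"tx":0.16,"ty":0,"tz":0,"twist":0},{"tx":0.3,"ty":0,"tz":0,"twist":0},{"tx":0.36,"ty":0,"tz":0,"twist":0},{"tx":0.36,"ty":0,"tz":0,"twist":0},{"tx":0.36,"ty":0,"tz":0,"twist":0},{"tx":0.36,"ty":0,"tz":0,"twist":0},{"tx":0.36,"ty":0,"tz":0,"twist":0},{"tx":0.36,"ty":0,"tz":0,"twist":0}]'

```text
t: 11.9
eef_pos: [0.4992, 0.0805, 0.3026]
ee_rot: [-3.142, 0.0, -1.298]
force: [0.1, -0.8, -0.5]
width: 0.0795
gripper_force: 0.0
```

Run:
```python
from h import *
K,E=cal("wrist"); im=save("wrist","pics/w7.png")
for r in regions_of("knob","wrist")[:2]:
    for z in (.184,.196):
        w=np.array([ray("",u,z,(K,E))[:2] for u in np.argwhere(r["region"])[:,::-1]])*1000
        print(r["score"],r["rect"],z,[np.round(v,1) for v in cv2.minEnclosingCircle(w.astype(np.float32))],w.mean(0))
print("knob spot",[ray("",r["uv"],.172,(K,E)) for r in spot_point("knob","wrist")[:2]])
a=ray("",[0,0],0.196,(K,E))
b=proj("",[.515,.026,.196],(K,E)).round().astype(int); print(b)
# dark mask near, unrolled lobes
m=((im.max(2)<70)); yy,xx=np.mgrid[:400,:640]; m&=np.hypot(xx-b[0],yy-b[1])<90
n,l,st,c=cv2.connectedComponentsWithStats(m.astype(np.uint8)); i=1+np.argmax(st[1:,4]); print(st[i],c[i])
w=np.array([ray("",u,.194,(K,E))[:2] for u in np.argwhere(l==i)[:,::-1]])*1000
(cx,cy),rad=cv2.minEnclosingCircle(w.astype(np.float32)); print(cx,cy,rad)
d=w-[cx,cy]; an=np.degrees(np.arctan2(d[:,1],d[:,0]))%360; rr=np.hypot(*d.T)
prof=np.array([rr[(an//5)==k].max() for k in range(72)]); print(prof.round(0).astype(int))
go(.516,.026,.25,-74.5)
```

```text
0.74 [285.7, 100.0, 351.1, 160.7] 0.184 [array([516.6,  30.6]), np.float64(25.9)] [516.78421952  30.08162337]
0.74 [285.7, 100.0, 351.1, 160.7] 0.196 [array([516.8,  29.3]), np.float64(24.8)] [517.02244976  28.82643926]
knob spot [array([0.51665924, 0.03156976, 0.172     ])]
[323 127]
[ 290  100  100   59 2008] [319.27290837 128.32221116]
502.05926513671875 21.121828079223633 41.140907287597656
[36 37 40 41 41 39 38 41 41 41 38 34 35 35 34 28 26 25 25 25 18 20 14 13
 12 13  7  8 12 11 12 10 10  8  8  6  4  5  2  4 41 39 27 19 15 13 11 10
  9  8  8  8 10 10 11 11 13 13 13 13 13 13 15 23 24 25 25 26 31 35 36 36]
tx 0.2273 ty -0.0062 tz 0.2103 twist 0.0006 pos [0.4992 0.0803 0.3026] yaw -74.4 t 12.05 F [-0.  -0.8  0.1] q6 -0.28
```

Knob centre is at (0.5168, 0.0293) and its radius measures 24.8 mm, matching the given 25. Now over it, unwinding the wrist so that one grip covers the whole stroke.

>>> arm_command --commands '[{"tx":0.1,"ty":-0.006,"tz":0.05,"twist":-0.038},{"tx":0.18,"ty":-0.013,"tz":0.1,"twist":-0.076},{"tx":0.215,"ty":-0.013,"tz":0.15,"twist":-0.114},{"tx":0.215,"ty":-0.013,"tz":0.19,"twist":-0.152},{"tx":0.215,"ty":-0.013,"tz":0.21,"twist":-0.19},{"tx":0.215,"ty":-0.013,"tz":0.21,"twist":-0.228},{"tx":0.215,"ty":-0.013,"tz":0.21,"twist":-0.266},{"tx":0.215,"ty":-0.013,"tz":0.21,"twist":-0.3}]'

```text
t: 12.72
eef_pos: [0.5168, 0.0291, 0.2499]
ee_rot: [3.141, 0.0, -0.35]
force: [0.0, -0.3, -0.2]
width: 0.079
gripper_force: 0.0
```

>>> arm_command --commands '[{"tx":0,"ty":0,"tz":0,"twist":-0.038},{"tx":0,"ty":0,"tz":0,"twist":-0.076},{"tx":0,"ty":0,"tz":0,"twist":-0.114},{"tx":0,"ty":0,"tz":0,"twist":-0.152},{"tx":0,"ty":0,"tz":0,"twist":-0.19},{"tx":0,"ty":0,"tz":0,"twist":-0.228},{"tx":0,"ty":0,"tz":0,"twist":-0.266},{"tx":0,"ty":0,"tz":0,"twist":-0.3}]'

```text
t: 13.38
eef_pos: [0.5169, 0.0292, 0.2501]
ee_rot: [3.142, -0.0, 0.592]
force: [-0.6, 0.1, 0.5]
width: 0.0786
gripper_force: 0.0
```

>>> arm_command --commands '[{"tx":0,"ty":0,"tz":0,"twist":-0.038},{"tx":0,"ty":0,"tz":0,"twist":-0.076},{"tx":0,"ty":0,"tz":0,"twist":-0.114},{"tx":0,"ty":0,"tz":0,"twist":-0.152},{"tx":0,"ty":0,"tz":0,"twist":-0.19},{"tx":0,"ty":0,"tz":0,"twist":-0.2},{"tx":0,"ty":0,"tz":0,"twist":-0.2},{"tx":0,"ty":0,"tz":0,"twist":-0.2}]'

```text
t: 14.05
eef_pos: [0.5169, 0.0291, 0.2501]
ee_rot: [3.142, -0.0, 1.213]
force: [-0.1, -0.0, -0.5]
width: 0.0786
gripper_force: 0.0
```

Run:
```python
from h import *
go(.5168,.0293,.175,70); print(get_state()["q"].round(2))
```

```text
tx 0.0006 ty -0.0005 tz 0.3003 twist -0.0029 pos [0.5169 0.0291 0.2501] yaw 69.48 t 14.05 F [-0.1 -0.  -0.5] q6 2.35
[ 0.44  0.08 -0.29 -0.   -1.19  2.35]
```

>>> arm_command --commands '[{"tx":0,"ty":0,"tz":0.06,"twist":0},{"tx":0,"ty":0,"tz":0.12,"twist":0},{"tx":0,"ty":0,"tz":0.18,"twist":0},{"tx":0,"ty":0,"tz":0.23,"twist":0},{"tx":0,"ty":0,"tz":0.27,"twist":0},{"tx":0,"ty":0,"tz":0.29,"twist":0},{"tx":0,"ty":0,"tz":0.3,"twist":0},{"tx":0,"ty":0,"tz":0.3,"twist":0}]'

```text
t: 14.72
eef_pos: [0.5168, 0.0289, 0.1749]
ee_rot: [-3.141, 0.0, 1.214]
force: [-0.8, 0.1, 0.7]
width: 0.0786
gripper_force: 0.0
```

>>> arm_command --commands '[{"tx":0,"ty":0,"tz":0,"twist":0},{"tx":0,"ty":0,"tz":0,"twist":0},{"tx":0,"ty":0,"tz":0,"twist":0},{"tx":0,"ty":0,"tz":0,"twist":0},{"tx":0,"ty":0,"tz":0,"twist":0},{"tx":0,"ty":0,"tz":0,"twist":0},{"tx":0,"ty":0,"tz":0,"twist":0},{"tx":0,"ty":0,"tz":0,"twist":0}]' --claw 0.3 --grip_force 40

```text
t: 15.38
eef_pos: [0.5161, 0.0291, 0.1753]
ee_rot: [-3.141, -0.0, 1.214]
force: [-4.5, 3.1, 4.7]
width: 0.049
gripper_force: 40.0
```

```bash
cat > m.py <<'E'
from h import *
M=[];J=[];F=[]
for k in range(3):
    s=get_state(); M.append(s["moment"]);J.append(s["joint_efforts"][5]);F.append(s["force"])
    if k<0: grab_frame("top")
print("t",s["t"],"yaw",np.degrees(s["ee_rot"][2]).round(1),"z",s["eef_pos"].round(4),"M",np.mean(M,0).round(3),"j6",np.mean(J).round(3),"F",np.mean(F,0).round(1),"w",round(s["width"],4),"q6",s["q"][5].round(2))
E
python3 m.py
```

```text
t 15.3833 yaw 69.5 z [0.5161 0.0291 0.1753] M [ 0.987  1.713 -0.111] j6 0.062 F [-4.5  3.1  4.7] w 0.049 q6 2.35
```

>>> arm_command --commands '[{"tx":0,"ty":0,"tz":0.0002,"twist":0.014},{"tx":0,"ty":0,"tz":0.0004,"twist":0.028},{"tx":0,"ty":0,"tz":0.0007,"twist":0.042},{"tx":0,"ty":0,"tz":0.0009,"twist":0.056},{"tx":0,"ty":0,"tz":0.0011,"twist":0.07},{"tx":0,"ty":0,"tz":0.0013,"twist":0.084},{"tx":0,"ty":0,"tz":0.0016,"twist":0.098},{"tx":0,"ty":0,"tz":0.0018,"twist":0.112}]'

```text
t: 16.05
eef_pos: [0.5162, 0.0291, 0.1749]
ee_rot: [-3.141, 0.0, 0.86]
force: [-3.8, 2.7, 4.4]
width: 0.0491
gripper_force: 40.0
```

```bash
python3 m.py
```

```text
t 16.05 yaw 49.3 z [0.5162 0.0291 0.1749] M [0.993 1.747 0.01 ] j6 0.832 F [-3.8  2.7  4.4] w 0.0491 q6 2.0
```

>>> arm_command --commands '[{"tx":0,"ty":0,"tz":0.0002,"twist":0.014},{"tx":0,"ty":0,"tz":0.0004,"twist":0.028},{"tx":0,"ty":0,"tz":0.0007,"twist":0.042},{"tx":0,"ty":0,"tz":0.0009,"twist":0.056},{"tx":0,"ty":0,"tz":0.0011,"twist":0.07},{"tx":0,"ty":0,"tz":0.0013,"twist":0.084},{"tx":0,"ty":0,"tz":0.0016,"twist":0.098},{"tx":0,"ty":0,"tz":0.0018,"twist":0.112}]'

```text
t: 16.72
eef_pos: [0.5162, 0.0291, 0.1744]
ee_rot: [-3.141, 0.001, 0.508]
force: [-4.1, 1.8, 4.9]
width: 0.0493
gripper_force: 40.0
```

```bash
python3 m.py
```

```text
t 16.7167 yaw 29.1 z [0.5162 0.0291 0.1744] M [1.023 1.692 0.015] j6 0.832 F [-4.1  1.8  4.9] w 0.0493 q6 1.64
```

>>> arm_command --commands '[{"tx":0,"ty":0,"tz":0.0002,"twist":0.014},{"tx":0,"ty":0,"tz":0.0004,"twist":0.028},{"tx":0,"ty":0,"tz":0.0007,"twist":0.042},{"tx":0,"ty":0,"tz":0.0009,"twist":0.056},{"tx":0,"ty":0,"tz":0.0011,"twist":0.07},{"tx":0,"ty":0,"tz":0.0013,"twist":0.084},{"tx":0,"ty":0,"tz":0.0016,"twist":0.098},{"tx":0,"ty":0,"tz":0.0018,"twist":0.112}]'

```text
t: 17.38
eef_pos: [0.5162, 0.0291, 0.1739]
ee_rot: [-3.141, 0.001, 0.156]
force: [-5.1, 2.2, 4.6]
width: 0.0491
gripper_force: 40.0
```

```bash
python3 m.py
```

```text
t 17.3833 yaw 8.9 z [0.5162 0.0291 0.1739] M [1.045 1.672 0.019] j6 0.832 F [-5.1  2.2  4.6] w 0.0491 q6 1.29
```

>>> arm_command --commands '[{"tx":0,"ty":0,"tz":0.0002,"twist":0.014},{"tx":0,"ty":0,"tz":0.0004,"twist":0.028},{"tx":0,"ty":0,"tz":0.0007,"twist":0.042},{"tx":0,"ty":0,"tz":0.0009,"twist":0.056},{"tx":0,"ty":0,"tz":0.0011,"twist":0.07},{"tx":0,"ty":0,"tz":0.0013,"twist":0.084},{"tx":0,"ty":0,"tz":0.0016,"twist":0.098},{"tx":0,"ty":0,"tz":0.0018,"twist":0.112}]'

```text
t: 18.05
eef_pos: [0.5162, 0.0291, 0.1735]
ee_rot: [-3.141, 0.001, -0.196]
force: [-4.9, 2.9, 4.1]
width: 0.0492
gripper_force: 40.0
```

```bash
python3 m.py
```

```text
t 18.05 yaw -11.2 z [0.5162 0.0291 0.1735] M [0.977 1.741 0.002] j6 0.832 F [-4.9  2.9  4.1] w 0.0492 q6 0.94
```

>>> arm_command --commands '[{"tx":0,"ty":0,"tz":0.0002,"twist":0.014},{"tx":0,"ty":0,"tz":0.0004,"twist":0.028},{"tx":0,"ty":0,"tz":0.0007,"twist":0.042},{"tx":0,"ty":0,"tz":0.0009,"twist":0.056},{"tx":0,"ty":0,"tz":0.0011,"twist":0.07},{"tx":0,"ty":0,"tz":0.0013,"twist":0.084},{"tx":0,"ty":0,"tz":0.0016,"twist":0.098},{"tx":0,"ty":0,"tz":0.0018,"twist":0.112}]'

```text
t: 18.72
eef_pos: [0.5162, 0.0291, 0.1731]
ee_rot: [3.142, 0.001, -0.548]
force: [-4.8, 1.9, 4.5]
width: 0.0494
gripper_force: 40.0
```

```bash
python3 m.py
```

```text
t 18.7167 yaw -31.4 z [0.5162 0.0291 0.1731] M [ 1.064  1.683 -0.015] j6 0.831 F [-4.8  1.9  4.5] w 0.0494 q6 0.59
```

>>> arm_command --commands '[{"tx":0,"ty":0,"tz":0.0002,"twist":0.014},{"tx":0,"ty":0,"tz":0.0004,"twist":0.028},{"tx":0,"ty":0,"tz":0.0007,"twist":0.042},{"tx":0,"ty":0,"tz":0.0009,"twist":0.056},{"tx":0,"ty":0,"tz":0.0011,"twist":0.07},{"tx":0,"ty":0,"tz":0.0013,"twist":0.084},{"tx":0,"ty":0,"tz":0.0016,"twist":0.098},{"tx":0,"ty":0,"tz":0.0018,"twist":0.112}]'

```text
t: 19.38
eef_pos: [0.5162, 0.0291, 0.1726]
ee_rot: [3.141, 0.001, -0.899]
force: [-5.0, 1.9, 4.6]
width: 0.0495
gripper_force: 40.0
```

```bash
python3 m.py
```

```text
t 19.3833 yaw -51.5 z [0.5162 0.0291 0.1726] M [0.984 1.653 0.04 ] j6 0.831 F [-5.   1.9  4.6] w 0.0495 q6 0.24
```

>>> arm_command --commands '[{"tx":0,"ty":0,"tz":0.0002,"twist":0.014},{"tx":0,"ty":0,"tz":0.0004,"twist":0.028},{"tx":0,"ty":0,"tz":0.0007,"twist":0.042},{"tx":0,"ty":0,"tz":0.0009,"twist":0.056},{"tx":0,"ty":0,"tz":0.0011,"twist":0.07},{"tx":0,"ty":0,"tz":0.0013,"twist":0.084},{"tx":0,"ty":0,"tz":0.0016,"twist":0.098},{"tx":0,"ty":0,"tz":0.0018,"twist":0.112}]'

```text
t: 20.05
eef_pos: [0.5162, 0.0291, 0.1722]
ee_rot: [3.141, 0.001, -1.251]
force: [-4.6, 2.5, 4.3]
width: 0.0493
gripper_force: 40.0
```

```bash
python3 m.py
```

```text
t 20.05 yaw -71.7 z [0.5162 0.0291 0.1722] M [0.961 1.628 0.029] j6 0.831 F [-4.6  2.5  4.3] w 0.0493 q6 -0.12
```

>>> arm_command --commands '[{"tx":0,"ty":0,"tz":0.0002,"twist":0.014},{"tx":0,"ty":0,"tz":0.0004,"twist":0.028},{"tx":0,"ty":0,"tz":0.0007,"twist":0.042},{"tx":0,"ty":0,"tz":0.0009,"twist":0.056},{"tx":0,"ty":0,"tz":0.0011,"twist":0.07},{"tx":0,"ty":0,"tz":0.0013,"twist":0.084},{"tx":0,"ty":0,"tz":0.0016,"twist":0.098},{"tx":0,"ty":0,"tz":0.0018,"twist":0.112}]'

```text
t: 20.72
eef_pos: [0.5162, 0.0291, 0.1718]
ee_rot: [3.141, 0.0, -1.603]
force: [-5.8, 2.1, 5.4]
width: 0.0493
gripper_force: 40.0
```

```bash
python3 m.py
```

```text
t 20.7167 yaw -91.8 z [0.5162 0.0291 0.1718] M [0.992 1.703 0.204] j6 0.709 F [-5.8  2.1  5.4] w 0.0493 q6 -0.47
```

>>> arm_command --commands '[{"tx":0,"ty":0,"tz":0.0002,"twist":0.014},{"tx":0,"ty":0,"tz":0.0004,"twist":0.028},{"tx":0,"ty":0,"tz":0.0007,"twist":0.042},{"tx":0,"ty":0,"tz":0.0009,"twist":0.056},{"tx":0,"ty":0,"tz":0.0011,"twist":0.07},{"tx":0,"ty":0,"tz":0.0013,"twist":0.084},{"tx":0,"ty":0,"tz":0.0016,"twist":0.098},{"tx":0,"ty":0,"tz":0.0018,"twist":0.112}]'

```text
t: 21.38
eef_pos: [0.5162, 0.0291, 0.1714]
ee_rot: [3.141, -0.0, -1.955]
force: [-5.7, 2.2, 5.9]
width: 0.0493
gripper_force: 40.0
```

```bash
python3 m.py
```

```text
t 21.3833 yaw -112.0 z [0.5162 0.0291 0.1714] M [1.029 1.767 0.167] j6 0.655 F [-5.7  2.2  5.9] w 0.0493 q6 -0.82
```

The torque jumped between yaw −72° and −92°. From its slope (about 0.01 N m per N) the bite was at about −83.5°, so the stop is at about −173°, 61° further.

>>> arm_command --commands '[{"tx":0,"ty":0,"tz":0.0002,"twist":0.014},{"tx":0,"ty":0,"tz":0.0004,"twist":0.028},{"tx":0,"ty":0,"tz":0.0007,"twist":0.042},{"tx":0,"ty":0,"tz":0.0009,"twist":0.056},{"tx":0,"ty":0,"tz":0.0011,"twist":0.07},{"tx":0,"ty":0,"tz":0.0013,"twist":0.084},{"tx":0,"ty":0,"tz":0.0016,"twist":0.098},{"tx":0,"ty":0,"tz":0.0018,"twist":0.112}]'

```text
t: 22.05
eef_pos: [0.5161, 0.0291, 0.171]
ee_rot: [3.141, -0.0, -2.306]
force: [-5.6, 3.3, 6.1]
width: 0.0491
gripper_force: 40.0
```

```bash
python3 m.py
```

```text
t 22.05 yaw -132.1 z [0.5161 0.0291 0.171 ] M [0.988 1.846 0.261] j6 0.6 F [-5.6  3.3  6.1] w 0.0491 q6 -1.17
```

>>> arm_command --commands '[{"tx":0,"ty":0,"tz":0.0002,"twist":0.014},{"tx":0,"ty":0,"tz":0.0004,"twist":0.028},{"tx":0,"ty":0,"tz":0.0007,"twist":0.042},{"tx":0,"ty":0,"tz":0.0009,"twist":0.056},{"tx":0,"ty":0,"tz":0.0011,"twist":0.07},{"tx":0,"ty":0,"tz":0.0013,"twist":0.084},{"tx":0,"ty":0,"tz":0.0016,"twist":0.098},{"tx":0,"ty":0,"tz":0.0018,"twist":0.112}]'

```text
t: 22.72
eef_pos: [0.5161, 0.0291, 0.1705]
ee_rot: [3.141, -0.001, -2.658]
force: [-5.3, 3.0, 6.6]
width: 0.0492
gripper_force: 40.0
```

```bash
python3 m.py
```

```text
t 22.7167 yaw -152.3 z [0.5161 0.0291 0.1705] M [1.046 1.946 0.398] j6 0.546 F [-5.3  3.   6.6] w 0.0492 q6 -1.52
```

>>> arm_command --commands '[{"tx":0,"ty":0,"tz":0.0002,"twist":0.014},{"tx":0,"ty":0,"tz":0.0004,"twist":0.028},{"tx":0,"ty":0,"tz":0.0007,"twist":0.042},{"tx":0,"ty":0,"tz":0.0009,"twist":0.056},{"tx":0,"ty":0,"tz":0.0011,"twist":0.07},{"tx":0,"ty":0,"tz":0.0013,"twist":0.084},{"tx":0,"ty":0,"tz":0.0016,"twist":0.098},{"tx":0,"ty":0,"tz":0.0018,"twist":0.114}]'

```text
t: 23.38
eef_pos: [0.5161, 0.0291, 0.1701]
ee_rot: [3.141, -0.001, -3.016]
force: [-6.1, 2.8, 6.5]
width: 0.0492
gripper_force: 40.0
```

```bash
python3 m.py
```

```text
t 23.3833 yaw -172.8 z [0.5161 0.0291 0.1701] M [1.046 1.927 0.374] j6 0.725 F [-6.1  2.8  6.5] w 0.0492 q6 -1.88
```

>>> arm_command --commands '[{"tx":0,"ty":0,"tz":0,"twist":0},{"tx":0,"ty":0,"tz":0,"twist":0},{"tx":0,"ty":0,"tz":0,"twist":0},{"tx":0,"ty":0,"tz":0,"twist":0},{"tx":0,"ty":0,"tz":0,"twist":0},{"tx":0,"ty":0,"tz":0,"twist":0},{"tx":0,"ty":0,"tz":0,"twist":0},{"tx":0,"ty":0,"tz":0,"twist":0}]' --claw 0.9

```text
t: 24.05
eef_pos: [0.5169, 0.0288, 0.1696]
ee_rot: [-3.142, -0.0, -3.015]
force: [-0.2, -0.3, 0.1]
width: 0.079
gripper_force: 0.0
```

>>> arm_command --commands '[{"tx":0,"ty":0,"tz":-0.08,"twist":0},{"tx":0,"ty":0,"tz":-0.16,"twist":0},{"tx":0,"ty":0,"tz":-0.26,"twist":0},{"tx":0,"ty":0,"tz":-0.36,"twist":0},{"tx":0,"ty":0,"tz":-0.45,"twist":0},{"tx":0,"ty":0,"tz":-0.5,"twist":0},{"tx":0,"ty":0,"tz":-0.5,"twist":0},{"tx":0,"ty":0,"tz":-0.5,"twist":0}]'

```text
t: 24.72
eef_pos: [0.517, 0.029, 0.2951]
ee_rot: [3.141, 0.001, -3.015]
force: [-0.9, 0.0, -0.7]
width: 0.0791
gripper_force: 0.0
```

```bash
python3 m.py
python3 - <<'E'
from h import *
grab_frame("side"); print([ray("side",r["uv"],.036) for r in spot_point("batten","side")[:3]])
E
```

```text
t 24.7167 yaw -172.7 z [0.517  0.029  0.2951] M [ 0.016 -0.13  -0.001] j6 0.001 F [-0.9  0.  -0.7] w 0.0791 q6 -1.88
[array([0.23585079, 0.26625561, 0.036     ]), array([0.50549757, 0.03606319, 0.036     ]), array([ 0.25611978, -0.21029705,  0.036     ])]
```

```bash
python3 -c "
from station import *
print(job_done())"
```

```text
the job is handed in; nothing more can be done
None
```

The batten was laid on its footprint and released, the screw was turned about 89° past the estimated bite point, and the job was handed in at about 25 s; no verdict came back, and I did not measure the batten again after tightening.

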